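# Full canister to the tray, empty one to the order book

## Task

Two identical closed aluminium canisters stand on the bench: one is full of brass rivets, the other is nearly empty. Lift them to feel which is which, then stand the full one in the low dark steel tray and the nearly empty one on top of the order book, as the reminder to reorder. Keep both upright and set them down gently, do not drop them.

Things in the scene. Friction and masses are not known exactly. Their poses are not given: they have to be found in the camera images.
- canister_1_center (a point): One of the two: plain aluminium screw-top canister, closed, 50 mm in diameter and 50 mm tall, with a finely ribbed cap; the other one looks exactly the same. Either one may be the full one: full it weighs about 0.40 to 0.51 kg, nearly empty about 0.07 kg, and only the weight in the grip tells. This point is its centre, 25 mm above its base; z is up along its axis. Grip it across its diameter at this height.
- canister_2_center (a point): The other of the two: plain aluminium screw-top canister, closed, 50 mm in diameter and 50 mm tall, with a finely ribbed cap; the other one looks exactly the same. Either one may be the full one: full it weighs about 0.40 to 0.51 kg, nearly empty about 0.07 kg, and only the weight in the grip tells. This point is its centre, 25 mm above its base; z is up along its axis. Grip it across its diameter at this height.
- tray: low open tray of dark sheet steel, fixed, 170 mm (its x) by 150 mm (its y), 18 mm high, walls about 5 mm, flat floor 4 mm above the bench; origin at the centre of its underside, on the bench, z up
- order_book: closed notebook with a dark green cover and a spiral binding, lying flat and fixed, 148 mm (its x) by 103 mm (its y), flat cover 12 mm above the bench; origin under the middle of the cover (to 3 mm), on the bench, z up
There are look-alikes about, which are no part of the job. Leave any purple look-alike of the part that bears canister_2_center alone.

How it is judged:
At the end, for the whole second after the job is handed in: The full canister stands upright (within 10 degrees) on the tray's floor inside its walls, the nearly empty one stands upright (within 10 degrees) on the order book's cover with its axis at least 7 mm inside the cover's edges, both let go and at rest (under 0.03 m/s) (((x of canister_1_center in the frame of tray between -0.06 and 0.06 m and y of canister_1_center in the frame of tray between -0.05 and 0.05 m and angle between each of canister_1_center, canister_2_center's own z axis and vertical below 0.17 rad and linear speed of each of canister_1, canister_2 below 0.03 m/s and x of canister_2_center in the frame of order_book between -0.065 and 0.065 m and y of canister_2_center in the frame of order_book between -0.047 and 0.042 m and contact force between canister_1 and tray above 2 N and contact force between canister_2 and order_book between 0.2 and 2 N) or (x of canister_2_center in the frame of tray between -0.06 and 0.06 m and y of canister_2_center in the frame of tray between -0.05 and 0.05 m and angle between each of canister_2_center, canister_1_center's own z axis and vertical below 0.17 rad and linear speed of each of canister_2, canister_1 below 0.03 m/s and x of canister_1_center in the frame of order_book between -0.065 and 0.065 m and y of canister_1_center in the frame of order_book between -0.047 and 0.042 m and contact force between canister_2 and tray above 2 N and contact force between canister_1 and order_book between 0.2 and 2 N))); the robot touches nothing.
It fails at once if a canister is tipped by more than 40 degrees (angle between any of canister_1_center, canister_2_center's own z axis and vertical above 0.7 rad).
It fails at once if a canister is dropped (moves faster than 0.7 m/s out of the grip, a fall of about 25 mm) ((linear speed of canister_1 above 0.7 m/s and contact force between canister_1 and the fingers below 0.05 N) or (linear speed of canister_2 above 0.7 m/s and contact force between canister_2 and the fingers below 0.05 N)).
It also fails if it takes over 54 s, if anything falls off the work surface, if the arm or the gripper's body presses on something with over 40 N, if the wrist force passes 120 N, or if a joint passes its speed limit or range.

## Robot

A 6-joint arm with a two-finger parallel gripper is mounted at the origin on the work surface; the furniture and walls round the work are solid. World frame = base frame: x ahead of the robot, y to its left, z up, the work surface at z = 0. Lengths are in m, angles in rad, forces in N, time in s.
With the tool pointing down it reaches from about 0.35 to 0.975 m from the base axis. Payload 4.9 kg.
Tool frame: the origin (TCP) lies at the very end of the fingers, on their centre line; the grasp point (between the pads) lies 19 mm behind it; z points along the fingers, y is the line along which they close (so a half turn about z gives the same grasp; the last joint's range is limited). The gripper opens to 85 mm and grips with 20 to 120 N. Pads are 22 mm wide; open, the fingers measure 114 mm over their backs; the gripper's body (76 mm by 85 mm) begins 54 mm behind the grasp point. The pads swing forward as they close: fully open they stand 13 mm farther back than shut.
Start: joints at [-1.291, 0.053, 1.613, -0, 1.476, -0.119], TCP at [0.243, -0.576, 0.231] pointing down, gripper open.
Joint ranges: [-3.01, 3.01], [-1.01, 2.22], [0.06, 2.58], [-1.02, 4.17], [0.09, 2.62], [-3.14, 3.14]. Speed limits (rad/s): [2.57, 2.57, 3.14, 3.14, 3.14, 3.14].

## Interface

Orientations are given as a unit quaternion [w, x, y, z].
In Python, from plant import manip gives the robot as it stands.
- The arm moves only by the tool move_arm, never from a script. Its argument "plan" is a list that holds one entry, the list of rows, each a list of 7 numbers: the shift along the tool's x, y, z as a fraction of full scale, then the turn, a rotation vector about the tool's x, y, z as a fraction of full scale, then the closure, from 0 (fully open) to 1 (shut). In form: [[[dx, dy, dz, wx, wy, wz, fingers], ...]]. A call has exactly 10 rows; each row shifts and turns the commanded pose from where the row before left it, along the tool's axes as they then stand; what a row does not reach is not made up. Full scale, the value 1, is 0.12 m for a shift and 0.15 rad for a turn. A row lasts 1/8 s, in which the tool goes at most 62.5 mm and 10.7 degrees, less where a joint would pass 70% of its speed; a pose out of reach is approached as far as the arm can. A call with a number of a shift or a turn outside -1 to 1 is refused whole. A call with a gripper value outside its range is refused whole. The fingers move at their own pace and stop on an object; the grip force is fixed at half the most. Time passes only in rows, so rows that do not move let the fingers close, or fill a call up. It gives the time, the measured TCP pose, the force, the opening and the grip force at its end, in the units of the state.
- manip.state(): the state, without advancing time (a new reading comes with each control period).
- manip.grab_frame(name): name is "side" or "top" or "wrist"; returns a dict with "pixels" (420x560x3 uint8, blue, green, red), "depth" (420x560 float32, m along the optical axis (not along the pixel's ray), 0 where there is no reading), "vfov" (degrees; the focal length in pixels is half the picture's height over the tangent of half this angle, whatever the lens; pixels are square), "cx", "cy" (the principal point, pixels), "view" (4x4, takes a point from world to camera coordinates). Camera axes: x right, y down, z forward; pixel columns grow to the right and rows downward; lengths in m; the calibration is good to about 2 mm. A picture is of the moment at which its call begins.
- manip.job_done(): hands the job in; it is judged then, once.
The state is a dict: "time": time; "joint_pos": joint angles; "joint_vel": joint speeds; "joint_efforts": joint torques, N m; "tool_pos": TCP position; "tool_rot": TCP orientation; "contact_force": force on the tool from outside, world axes, zero at the start; "ft_torque": the same for the moment, N m; "gripper_width": opening from 0.0 (shut) to 1.0 (fully open); "grasp_force": force on a finger pad.
Only numpy, scipy, OpenCV 4.12 (cv2) and the standard library are available. Lean on these libraries where they do the work, as an engineer would, in place of code of your own. Each camera call takes 0.05 s, during which the arm holds its last target. There are 200 camera calls.

## Working session

There is one attempt and no reset: what is moved stays moved. The work goes in short steps, Python scripts to look and compute and a tool call to move; the robot and the scene stay as the last step left them, time stands still between calls to the robot, and variables do not carry over. Pictures are saved under pics/ and viewed, at most 10 in all, crops included, and the job is handed in when it is done.

Besides the shell and the picture viewer there is one more tool, called after "Emit:" by a JSON object that holds its "op" and its "data", one argument or row to a line. move_arm: Moves the arm, as the interface text tells. Its arguments: {"type":"object","properties":{"plan":{"type":"array"}},"required":["plan"]}

```bash
mkdir -p pics; cat > h.py <<'E'
import numpy as np, cv2
from plant import manip
def frame(n):
    f=manip.grab_frame(n); f['f']=210/np.tan(np.radians(f['vfov'])/2); return f
def ray(f,u,v,z):
    T=np.linalg.inv(f['view']); d=T[:3,:3]@np.array([(u-f['cx'])/f['f'],(v-f['cy'])/f['f'],1]); o=T[:3,3]
    return o+d*(z-o[2])/d[2]
def cloud(f):
    v,u=np.mgrid[:420,:560]; z=f['depth']; T=np.linalg.inv(f['view'])
    P=np.stack([(u-f['cx'])/f['f']*z,(v-f['cy'])/f['f']*z,z],-1)
    return P@T[:3,:3].T+T[:3,3]
E
python3 - <<'E'
from h import *
for n in ['top','side']:
    f=frame(n); cv2.imwrite(f'pics/{n}0.png',f['pixels']); np.savez(f'{n}0.npz',**f)
    print(n,f['vfov'],np.linalg.inv(f['view'])[:3,3].round(3),(f['depth']>0).mean())
s=manip.state(); print(s)
E
```

```text
top 42.3559124848903 [ 0.367 -0.027  1.174] 0.995812074829932
side 47.12413155589864 [0.46  0.931 0.88 ] 0.9959183673469387
{'time': 0.1, 'joint_pos': array([-1.29099102e+00,  5.32751910e-02,  1.61413758e+00, -8.25628902e-06,
        1.47602413e+00, -1.19005834e-01]), 'joint_vel': array([ 9.03734955e-04,  3.55334401e-05, -2.91985321e-03,  1.09959398e-03,
       -1.25847241e-03,  5.23499931e-04]), 'joint_efforts': array([ 9.40815589e-04, -3.94906318e+01, -3.71362352e+01, -5.67032032e-05,
        3.87878987e-03,  5.93756340e-06]), 'tool_pos': array([ 0.24254048, -0.5754102 ,  0.23020709]), 'tool_rot': array([-9.18813612e-04,  9.80184004e-01,  1.98087020e-01, -7.81545344e-05]), 'contact_force': array([0.43020623, 0.19436687, 0.11257249]), 'ft_torque': array([-0.06546885, -0.02052957,  0.04183933]), 'grasp_force': 0.0, 'gripper_width': 1.000208653533089}
```

View pics/top0.png

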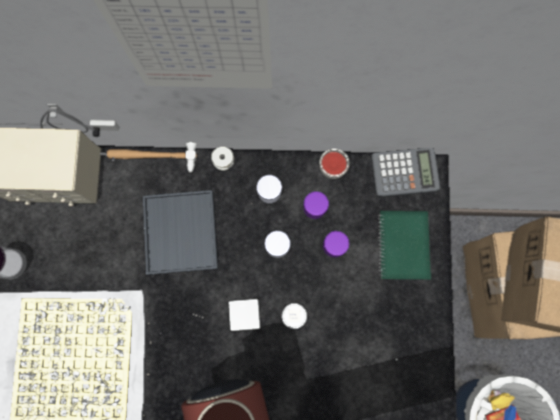

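View pics/side0.png

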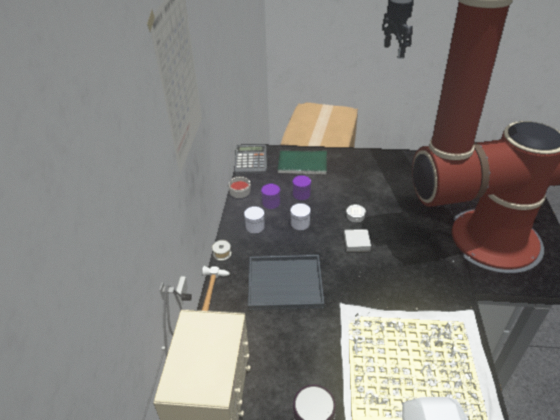

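The top view shows the canisters at about (269,187) and (277,243), the purple look-alikes at (316,204) and (337,243), the tray at (180,232) and the book at (405,245). The side view agrees. Next I'll measure them.

```bash
python3 - <<'E'
from h import *
f=dict(np.load('top0.npz')); P=cloud(f); im=f['pixels']; hsv=cv2.cvtColor(im,cv2.COLOR_BGR2HSV)
Z=P[...,2]
for n,(u,v) in dict(can_a=(269,187),can_b=(277,243),purp1=(316,204),purp2=(337,243),red=(334,163),roll=(222,158),hole=(293,316)).items():
    m=np.zeros((420,560),bool); m[v-18:v+18,u-18:u+18]=1
    top=np.median(Z[v-3:v+4,u-3:u+4])
    m&=(abs(Z-top)<.006)
    q=np.argwhere(m)[:,::-1].astype(np.float32); (c,r)=cv2.minEnclosingCircle(q)
    mc=q.mean(0); p=ray(f,*mc,top); print(n,'top z',top.round(4),'px',mc.round(1),'r',round(r,1),'xyz',p.round(4),'radius mm',1000*r*f['depth'][v,u]/f['f'], im[v,u])
for n,box in dict(tray=(135,180,225,285,),book=(368,203,442,290)).items():
    x0,y0,x1,y1=box; s=im[y0:y1,x0:x1].astype(int)
    if n=='book': m=(s[...,1]-s[...,2]>20); z=.012
    else: m=(s[...,0]-s[...,2]>4)&(s.sum(2)>100); z=.018
    m=cv2.morphologyEx(m.astype(np.uint8),cv2.MORPH_CLOSE,np.ones((7,7)))
    c=max(cv2.findContours(m,0,2)[0],key=cv2.contourArea)+np.array([x0,y0])
    w=np.array([ray(f,*p[0],z)[:2] for p in c],np.float32); print(n,cv2.minAreaRect(w), 'z',np.median(Z[y0+30:y1-30,x0+30:x1-30]))
print('img axes', ray(f,280,210,0),ray(f,290,210,0),ray(f,280,220,0))
R=cv2.Rodrigues; s=manip.state()
from scipy.spatial.transform import Rotation as Ro
print(Ro.from_quat(np.roll(s['tool_rot'],-1)).as_matrix().round(3))
E
```

```text
can_a top z 0.0499 px [268.7 187. ] r 12.1 xyz [ 0.623  -0.0014  0.0499] radius mm 25.692627266988456 [252 249 248]
can_b top z 0.0509 px [276.9 243.1] r 12.3 xyz [ 0.5034 -0.022   0.0509] radius mm 25.527031845494758 [253 251 250]
purp1 top z 0.0512 px [315.6 203.3] r 12.2 xyz [ 0.5899 -0.1014  0.0512] radius mm 25.78863845172385 [202  87 153]
purp2 top z 0.05 px [335.9 243.1] r 12.3 xyz [ 0.5067 -0.1452  0.05  ] radius mm 25.735674653681695 [207  92 158]
red top z 0.0214 px [333.7 162.6] r 20.2 xyz [ 0.688  -0.1421  0.0214] radius mm 44.3258758811248 [ 67  76 173]
roll top z 0.0243 px [221.8 153.9] r 18.9 xyz [0.7004 0.1039 0.0243] radius mm 42.214062218603864 [92 94 94]
hole top z 0.0219 px [293.7 315.6] r 12.2 xyz [ 0.3555 -0.0609  0.0219] radius mm 25.381022417419306 [244 248 248]
tray ((0.527597963809967, 0.1886671483516693), (0.17422130703926086, 0.15444886684417725), 6.111728668212891) z 0.003997454244352605
book ((0.5128452777862549, -0.29810675978660583), (0.14556419849395752, 0.10329390317201614), 1.4058048725128174) z 0.012113559281625719
img axes [ 0.58311235 -0.02673503  0.        ] [ 0.58367427 -0.0487528   0.        ] [ 0.56080074 -0.02728451  0.        ]
[[ 0.922  0.388 -0.001]
 [ 0.388 -0.922  0.002]
 [ 0.    -0.002 -1.   ]]
```

Emit:
{"op": "move_arm", "data": {
  "plan": [
    [[0,0,0,0,0,0.663,0],[0,0,0,0,0,0.663,0],[0,0,0,0,0,0.663,0],[0,0,0,0,0,0.663,0],[0.22,-0.45,0,0,0,0,0],[0.22,-0.45,0,0,0,0,0],[0.22,-0.45,0,0,0,0,0],[0.22,-0.45,0,0,0,0,0],[0.22,-0.45,0,0,0,0,0],[0.22,-0.45,0,0,0,0,0]]
  ]
}}

```text
time: 1.35
tool_pos: [0.4011, -0.2498, 0.2309]
tool_rot: [-0.0, 1.0, 0.0, 0.0]
contact_force: [0.2, -0.1, 0.3]
gripper_width: 0.998
grasp_force: 0.0
```

Emit:
{"op": "move_arm", "data": {
  "plan": [
    [[0.17,-0.38,0.1,0,0,0,0],[0.17,-0.38,0.1,0,0,0,0],[0.17,-0.38,0.1,0,0,0,0],[0.17,-0.38,0.1,0,0,0,0],[0.17,-0.38,0.1,0,0,0,0],[0,0,0,0,0,0,0],[0,0,0,0,0,0,0],[0,0,0,0,0,0,0],[0,0,0,0,0,0,0],[0,0,0,0,0,0,0]]
  ]
}}

```text
time: 2.6
tool_pos: [0.5025, -0.0243, 0.1716]
tool_rot: [0.0, 1.0, -0.0, 0.0]
contact_force: [-0.0, 0.2, -0.8]
gripper_width: 0.996
grasp_force: 0.0
```

```bash
python3 - <<'E'
from h import *
f=frame('wrist'); cv2.imwrite('pics/w1.png',f['pixels']); P=cloud(f)
print(manip.state()['tool_pos'].round(4))
m=(abs(P[...,2]-.05)<.006)&(f['depth']>0)
n,l,st,c=cv2.connectedComponentsWithStats(m.astype(np.uint8))
for i in range(1,n):
    if st[i,4]>300:
        q=P[l==i]; print(c[i].round(),st[i],np.median(q,0).round(4),((q.min(0)+q.max(0))/2).round(4),np.ptp(q,0).round(4))
E
```

```text
[ 0.5025 -0.0242  0.1715]
[247.  44.] [ 212    6   70   78 4116] [ 6.236e-01 -6.000e-04  5.050e-02] [ 6.234e-01 -1.000e-04  4.860e-02] [0.0516 0.0512 0.0091]
[379.  91.] [ 345   56   68   72 3738] [ 0.5911 -0.1     0.0504] [ 0.5904 -0.1004  0.0485] [0.0516 0.0509 0.009 ]
[423. 197.] [ 391  167   64   61 2982] [ 0.5082 -0.143   0.0502] [ 0.5074 -0.1442  0.0484] [0.0508 0.0516 0.0088]
[275. 201.] [ 245  171   62   61 2853] [ 0.5049 -0.0207  0.0503] [ 0.504  -0.021   0.0482] [0.0512 0.0513 0.0083]
```

View pics/w1.png

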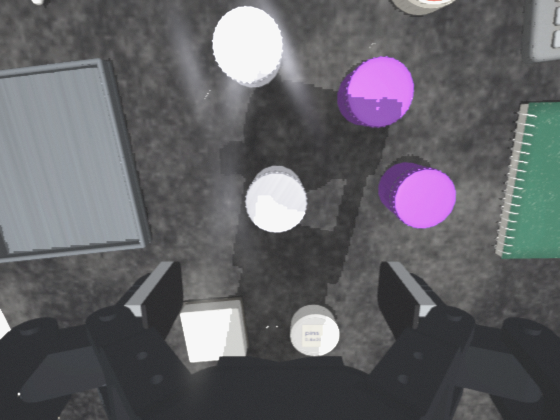

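The wrist view shows the target canister at (275,201) between the fingers' line, the other at (247,44), and the purple ones to the right with enough clearance. It sits at (0.504, -0.021), within 3 mm of the first estimate.

Emit:
{"op": "move_arm", "data": {
  "plan": [
    [[0.0125,-0.027,0,0,0,0,0],[0,0,0.27,0,0,0,0],[0,0,0.27,0,0,0,0],[0,0,0.27,0,0,0,0],[0,0,0.27,0,0,0,0],[0,0,0.14,0,0,0,0],[0,0,0.14,0,0,0,0],[0,0,0,0,0,0,0],[0,0,0,0,0,0,0.3],[0,0,0,0,0,0,0.4]]
  ]
}}

```text
time: 3.9
tool_pos: [0.5051, -0.0206, 0.0093]
tool_rot: [0.0, 1.0, 0.001, 0.001]
contact_force: [0.6, -1.3, 0.1]
gripper_width: 0.608
grasp_force: 0.0
```

Emit:
{"op": "move_arm", "data": {
  "plan": [
    [[0,0,0,0,0,0,1],[0,0,0,0,0,0,1],[0,0,0,0,0,0,1],[0,0,0,0,0,0,1],[0,0,0,0,0,0,1],[0,0,0,0,0,0,1],[0,0,0,0,0,0,1],[0,0,0,0,0,0,1],[0,0,0,0,0,0,1],[0,0,0,0,0,0,1]]
  ]
}}

```text
time: 5.15
tool_pos: [0.5053, -0.0208, 0.0097]
tool_rot: [0.0, 1.0, 0.001, 0.001]
contact_force: [-0.5, 0.0, 6.0]
gripper_width: 0.574
grasp_force: 62.8
```

Emit:
{"op": "move_arm", "data": {
  "plan": [
    [[0,0,-0.1,0,0,0,1],[0,0,-0.2,0,0,0,1],[0,0,-0.2,0,0,0,1],[0,0,-0.2,0,0,0,1],[0,0,-0.2,0,0,0,1],[0,0,-0.1,0,0,0,1],[0,0,0,0,0,0,1],[0,0,0,0,0,0,1],[0,0,0,0,0,0,1],[0,0,0,0,0,0,1]]
  ]
}}

```text
time: 6.4
tool_pos: [0.5036, -0.0204, 0.1273]
tool_rot: [-0.0, 1.0, 0.0, -0.001]
contact_force: [0.5, -0.4, -4.0]
gripper_width: 0.576
grasp_force: 63.1
```

```bash
python3 - <<'E'
from h import *
for i in range(3):
    s=manip.state(); print(s['contact_force'].round(2),s['gripper_width'],s['tool_pos'].round(4)); manip.grab_frame('wrist')
E
```

```text
[ 0.54 -0.41 -4.04] 0.5762638067958407 [ 0.5036 -0.0204  0.1273]
[ 0.71 -0.14 -3.74] 0.5763630014316712 [ 0.5037 -0.0204  0.1275]
[-0.6   0.41 -4.08] 0.5769408049502113 [ 0.5038 -0.0204  0.1277]
```

Lifted force is about 4.0 N, or roughly 0.41 kg, so this is the full canister. It goes to the tray.

Emit:
{"op": "move_arm", "data": {
  "plan": [
    [[0.02,-0.15,0,0,0,0,1],[0.03,-0.3,0,0,0,0,1],[0.04,-0.35,0,0,0,0,1],[0.04,-0.35,0,0,0,0,1],[0.04,-0.35,0,0,0,0,1],[0.03,-0.2425,0.1,0,0,0,1],[0,0,0.25,0,0,0,1],[0,0,0.25,0,0,0,1],[0,0,0.15,0,0,0,1],[0,0,0,0,0,0,1]]
  ]
}}

```text
time: 7.8
tool_pos: [0.5264, 0.1888, 0.0364]
tool_rot: [0.0, 1.0, 0.001, -0.002]
contact_force: [-0.3, -0.4, -4.9]
gripper_width: 0.575
grasp_force: 64.6
```

```bash
python3 - <<'E'
from h import *
print(manip.state()['tool_pos'].round(4),manip.state()['contact_force'].round(2))
f=frame('top'); cv2.imwrite('pics/t2.png',cv2.resize(f['pixels'][130:300,110:300],None,fx=3,fy=3)); 
E
```

```text
[0.5264 0.1888 0.0364] [-0.33 -0.36 -4.85]
```

View pics/t2.png

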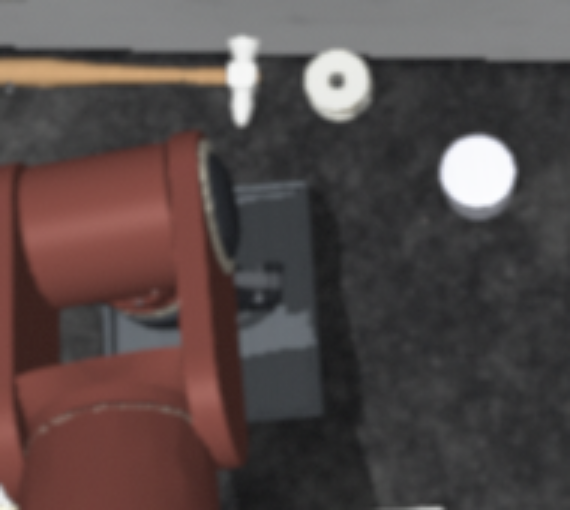

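The crop shows the arm over the tray, the gripper near (250,290) inside the walls, and the other canister untouched at (478,172). Now I'll lower gently.

Emit:
{"op": "move_arm", "data": {
  "plan": [
    [[0,0,0.05,0,0,0,1],[0,0,0.05,0,0,0,1],[0,0,0.04,0,0,0,1],[0,0,0.02,0,0,0,1],[0,0,0.01,0,0,0,1],[0,0,0.008,0,0,0,1],[0,0,0.008,0,0,0,1],[0,0,0,0,0,0,1],[0,0,0,0,0,0,1],[0,0,0,0,0,0,1]]
  ]
}}

```text
time: 9.1
tool_pos: [0.5279, 0.1887, 0.0158]
tool_rot: [-0.0, 1.0, 0.001, 0.0]
contact_force: [0.6, 0.7, -4.4]
gripper_width: 0.577
grasp_force: 64.7
```

Emit:
{"op": "move_arm", "data": {
  "plan": [
    [[0,0,0.006,0,0,0,1],[0,0,0.006,0,0,0,1],[0,0,0.004,0,0,0,1],[0,0,0,0,0,0,1],[0,0,0,0,0,0,1],[0,0,0,0,0,0,1],[0,0,0,0,0,0,1],[0,0,0,0,0,0,1],[0,0,0,0,0,0,1],[0,0,0,0,0,0,1]]
  ]
}}

```text
time: 10.35
tool_pos: [0.5278, 0.1887, 0.0139]
tool_rot: [-0.0, 1.0, 0.001, -0.0]
contact_force: [0.2, 0.5, -3.6]
gripper_width: 0.575
grasp_force: 64.7
```

Emit:
{"op": "move_arm", "data": {
  "plan": [
    [[0,0,0.005,0,0,0,1],[0,0,0.004,0,0,0,1],[0,0,0,0,0,0,1],[0,0,0,0,0,0,0.35],[0,0,0,0,0,0,0.3],[0,0,0,0,0,0,0.2],[0,0,0,0,0,0,0.1],[0,0,0,0,0,0,0.05],[0,0,0,0,0,0,0.05],[0,0,0,0,0,0,0.05]]
  ]
}}

```text
time: 11.6
tool_pos: [0.5278, 0.1887, 0.0128]
tool_rot: [-0.0, 1.0, 0.001, 0.0]
contact_force: [-0.9, 0.3, -0.2]
gripper_width: 0.949
grasp_force: 0.0
```

Emit:
{"op": "move_arm", "data": {
  "plan": [
    [[0,0,-0.1,0,0,0,0],[0,0,-0.35,0,0,0,0],[0,0,-0.35,0,0,0,0],[0,0,-0.35,0,0,0,0],[0.2,0.395,0,0,0,0,0],[0.2,0.395,0,0,0,0,0],[0.2,0.395,0,0,0,0,0],[0.2,0.395,0,0,0,0,0],[0,0,0,0,0,0,0],[0,0,0,0,0,0,0]]
  ]
}}

```text
time: 12.85
tool_pos: [0.6239, -0.0006, 0.1512]
tool_rot: [-0.0, 1.0, 0.0, 0.0]
contact_force: [0.2, -0.1, 0.0]
gripper_width: 1.003
grasp_force: 0.0
```

```bash
python3 - <<'E'
from h import *
f=frame('wrist'); cv2.imwrite('pics/w3.png',f['pixels']); P=cloud(f)
print(manip.state()['tool_pos'].round(4),manip.state()['contact_force'].round(2))
m=(abs(P[...,2]-.052)<.006)&(f['depth']>0)
n,l,st,c=cv2.connectedComponentsWithStats(m.astype(np.uint8))
for i in range(1,n):
    if st[i,4]>300:
        q=P[l==i]; print(c[i].round(),np.median(q,0).round(4),((q.min(0)+q.max(0))/2).round(4),np.ptp(q,0).round(4))
E
```

```text
[ 6.237e-01 -1.000e-04  1.511e-01] [-1.34  0.19 -0.61]
[279.  61.] [ 7.3e-01 -4.0e-04  5.2e-02] [ 0.73  -0.     0.052] [0.001  0.3868 0.0119]
[279. 210.] [ 6.246e-01 -3.000e-04  5.030e-02] [ 6.237e-01 -2.000e-04  4.950e-02] [0.0505 0.0516 0.0068]
[405. 246.] [ 0.5949 -0.1016  0.0502] [ 0.5929 -0.1002  0.0493] [0.0471 0.0513 0.0066]
[ 57. 309.] [0.54   0.1826 0.054 ] [0.5382 0.1885 0.0511] [0.0305 0.0511 0.0102]
```

View pics/w3.png

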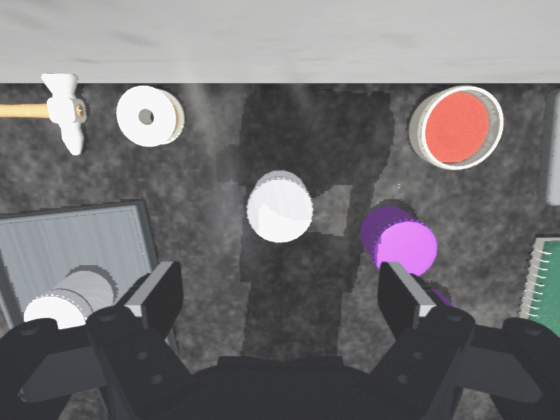

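The wrist view shows the second canister at (279,210), centred at (0.624, 0.000) under the tool. The first stands upright in the tray at (57,309). The wall is at x=0.73, which is clear.

Emit:
{"op": "move_arm", "data": {
  "plan": [
    [[0,0,0.25,0,0,0,0],[0,0,0.25,0,0,0,0],[0,0,0.25,0,0,0,0],[0,0,0.25,0,0,0,0],[0,0,0.12,0,0,0,0],[0,0,0.06,0,0,0,0],[0,0,0,0,0,0,0],[0,0,0,0,0,0,0.3],[0,0,0,0,0,0,0.35],[0,0,0,0,0,0,0.4]]
  ]
}}

```text
time: 14.15
tool_pos: [0.6244, -0.0009, 0.0098]
tool_rot: [-0.0, 1.0, 0.0, 0.001]
contact_force: [0.4, -0.8, 1.0]
gripper_width: 0.6
grasp_force: 0.1
```

Emit:
{"op": "move_arm", "data": {
  "plan": [
    [[0,0,0,0,0,0,1],[0,0,0,0,0,0,1],[0,0,0,0,0,0,1],[0,0,0,0,0,0,1],[0,0,0,0,0,0,1],[0,0,0,0,0,0,1],[0,0,0,0,0,0,1],[0,0,0,0,0,0,1],[0,0,0,0,0,0,1],[0,0,0,0,0,0,1]]
  ]
}}

```text
time: 15.4
tool_pos: [0.6248, -0.001, 0.0101]
tool_rot: [0.0, 1.0, 0.0, 0.001]
contact_force: [-0.2, 0.6, 5.2]
gripper_width: 0.564
grasp_force: 62.1
```

Emit:
{"op": "move_arm", "data": {
  "plan": [
    [[0,0,-0.1,0,0,0,1],[0,0,-0.2,0,0,0,1],[0,0,-0.2,0,0,0,1],[0,0,-0.2,0,0,0,1],[0,0,-0.2,0,0,0,1],[0,0,-0.1,0,0,0,1],[0,0,0,0,0,0,1],[0,0,0,0,0,0,1],[0,0,0,0,0,0,1],[0,0,0,0,0,0,1]]
  ]
}}

```text
time: 16.65
tool_pos: [0.6235, -0.0008, 0.1283]
tool_rot: [-0.0, 1.0, 0.0, -0.001]
contact_force: [-0.2, -0.6, -1.2]
gripper_width: 0.568
grasp_force: 61.9
```

About 1 N, so this is the nearly empty one. It goes to the book.

Emit:
{"op": "move_arm", "data": {
  "plan": [
    [[-0.1,0.2,0,0,0,0,1],[-0.15,0.4,0,0,0,0,1],[-0.15,0.4,0,0,0,0,1],[-0.15,0.4,0,0,0,0,1],[-0.15,0.4,0,0,0,0,1],[-0.15,0.4,0,0,0,0,1],[-0.07,0.277,0,0,0,0,1],[0,0,0.2,0,0,0,1],[0,0,0.2,0,0,0,1],[0,0,0,0,0,0,1]]
  ]
}}

```text
time: 17.9
tool_pos: [0.5122, -0.2971, 0.0785]
tool_rot: [-0.002, 1.0, 0.0, -0.002]
contact_force: [-0.7, -0.3, -0.2]
gripper_width: 0.575
grasp_force: 62.2
```

Emit:
{"op": "move_arm", "data": {
  "plan": [
    [[0,0,0.2,0,0,0,1],[0,0,0.15,0,0,0,1],[0,0,0.06,0,0,0,1],[0,0,0.03,0,0,0,1],[0,0,0.01,0,0,0,1],[0,0,0.01,0,0,0,1],[0,0,0,0,0,0,1],[0,0,0,0,0,0,1],[0,0,0,0,0,0,1],[0,0,0,0,0,0,1]]
  ]
}}

```text
time: 19.15
tool_pos: [0.5139, -0.2982, 0.026]
tool_rot: [0.0, 1.0, 0.001, 0.0]
contact_force: [0.4, 0.2, -0.5]
gripper_width: 0.567
grasp_force: 62.2
```

Emit:
{"op": "move_arm", "data": {
  "plan": [
    [[0,0,0.008,0,0,0,1],[0,0,0.008,0,0,0,1],[0,0,0.006,0,0,0,1],[0,0,0.006,0,0,0,1],[0,0,0.004,0,0,0,1],[0,0,0,0,0,0,1],[0,0,0,0,0,0,1],[0,0,0,0,0,0,1],[0,0,0,0,0,0,1],[0,0,0,0,0,0,1]]
  ]
}}

```text
time: 20.4
tool_pos: [0.5139, -0.2982, 0.0222]
tool_rot: [-0.0, 1.0, 0.0, 0.0]
contact_force: [0.1, -0.7, -1.0]
gripper_width: 0.568
grasp_force: 62.2
```

Emit:
{"op": "move_arm", "data": {
  "plan": [
    [[0,0,0.005,0,0,0,1],[0,0,0.004,0,0,0,1],[0,0,0,0,0,0,1],[0,0,0,0,0,0,1],[0,0,0,0,0,0,1],[0,0,0,0,0,0,1],[0,0,0,0,0,0,1],[0,0,0,0,0,0,1],[0,0,0,0,0,0,1],[0,0,0,0,0,0,1]]
  ]
}}

```text
time: 21.65
tool_pos: [0.514, -0.2982, 0.0216]
tool_rot: [0.0, 1.0, 0.001, 0.0]
contact_force: [-2.0, 1.2, 5.3]
gripper_width: 0.565
grasp_force: 62.6
```

Contact at 5 N. I'll release, then retreat.

Emit:
{"op": "move_arm", "data": {
  "plan": [
    [[0,0,0,0,0,0,0.38],[0,0,0,0,0,0,0.35],[0,0,0,0,0,0,0.25],[0,0,0,0,0,0,0.15],[0,0,0,0,0,0,0.05],[0,0,0,0,0,0,0],[0,0,0,0,0,0,0],[0,0,-0.1,0,0,0,0],[0,0,-0.3,0,0,0,0],[0,0,-0.3,0,0,0,0]]
  ]
}}

```text
time: 22.9
tool_pos: [0.5139, -0.2981, 0.1066]
tool_rot: [0.0, 1.0, 0.0, 0.0]
contact_force: [0.4, -1.2, 0.4]
gripper_width: 0.999
grasp_force: 0.0
```

Emit:
{"op": "move_arm", "data": {
  "plan": [
    [[0,0,-0.3,0,0,0,0],[-0.2,0.4,-0.3,0,0,0,0],[-0.2,0.4,0,0,0,0,0],[-0.2,0.4,0,0,0,0,0],[-0.2,0.4,0,0,0,0,0],[0,0.4,0,0,0,0,0],[0,0,0,0,0,0,0],[0,0,0,0,0,0,0],[0,0,0,0,0,0,0],[0,0,0,0,0,0,0]]
  ]
}}

```text
time: 24.15
tool_pos: [0.4194, -0.5357, 0.1762]
tool_rot: [0.0, 1.0, 0.001, 0.0]
contact_force: [1.0, 0.3, -0.4]
gripper_width: 1.0
grasp_force: 0.0
```

```bash
python3 - <<'E'
from h import *
f=frame('top'); cv2.imwrite('pics/t4.png',f['pixels']); P=cloud(f)
print(manip.state()['tool_pos'].round(4))
m=(P[...,2]>.045)&(P[...,2]<.072)
n,l,st,c=cv2.connectedComponentsWithStats(m.astype(np.uint8))
for i in range(1,n):
    if 200<st[i,4]<800:
        q=P[l==i]; z=np.median(q[:,2]); print(c[i].round(),st[i,4],z.round(4),ray(f,*c[i],z).round(4))
E
```

```text
[ 0.4194 -0.5358  0.1762]
[ 85. 175.] 335 0.0588 [0.636  0.3869 0.0588]
[316. 203.] 444 0.05 [ 0.5901 -0.1016  0.05  ]
[177. 229.] 477 0.0541 [0.5266 0.1868 0.0541]
[410. 241.] 501 0.0615 [ 0.5127 -0.2977  0.0615]
[336. 243.] 464 0.0498 [ 0.5068 -0.1452  0.0498]
```

View pics/t4.png

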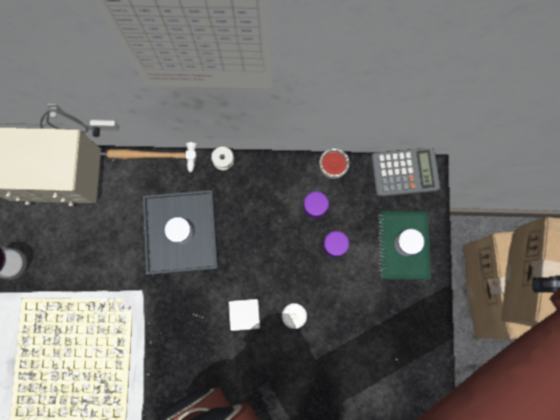

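The top view shows both canisters standing where they belong: tray at (177,229) with its top at 54 mm, book at (410,241) with its top at 62 mm. The purple look-alikes have not moved. I'm handing in the job.

```bash
python3 -c "
from plant import manip
print(manip.job_done())"
```

```text
the job is handed in; nothing more can be done
None
```

The full canister (about 0.41 kg by feel) stands in the tray and the nearly empty one on the order book, both upright and released; the job is handed in, but no verdict came back.

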